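Press the red lid flush into the serving deck's well

TASK

Close the open round well in the low wooden serving deck with the red lid that lies on the deck: push it across into the mouth and press it down until it is fully home all round, level and flush with the deck. Leave the small white bowl on the deck standing where it is.

Things in the scene. Friction and masses are not known exactly. Their poses are not given: they have to be found in the camera images.
- deck: Low wooden serving deck fixed to the counter, 200 (x) by 440 (y) by 60 mm high, flat top. Origin at the centre of its underside, on the counter; x and y along its sides. In the middle of its top opens a round well: mouth 98.5 mm in diameter, 12 mm deep to a flat ledge, inside which a 62 mm hole goes on down.
- well_seat (a point): Centre of the well's ledge, 12 mm below the deck top (48 mm above the counter). The underside of a fully home lid lies here. Axes as the deck's.
- lid: Red flat round lid, 96 mm in diameter, 12 mm thick, about 120 g, flat top, lower edge tapering to 91 mm over its lowest 6 mm at the underside. Origin at the centre of its underside; z up through its top. It starts flat on the deck top (underside 60 mm above the counter), left or right of the well. Fully home, its top is flush with the deck top.
- dip_bowl: Small white ceramic bowl, 64 mm across the rim, 35 mm high, about 160 g, loose on the deck on the other side of the well from the lid. Origin at the centre of its underside.
- well_mouth (a point): Centre of the mouth at deck-top height. Four small black sprung rubber pads stand 3.5 mm into the mouth from its wall, 5.5 mm below the deck top, 45 degrees off the deck's axes. A lid pushed into the mouth rests askew on them, its trailing side up to 12 mm proud; it must be pressed down past them (5 to 20 N) and they then hold it by friction wherever it was pressed to, also askew.
Not all that is in view belongs to the job. Of the things like the lid, leave any that is orange or yellow; of the rest the larger one is meant.

How it is judged:
At the end, for the whole second after the job is handed in: The red lid sits right side up in the well, centred within 5 mm, its underside within 2 mm of the ledge, level within 0.035 rad (2 degrees) and at rest; the white bowl stands upright within 20 mm of where it started (horizontal distance between lid and well_seat below 0.005 m and z of lid in the frame of well_seat below 0.002 m and angle between lid's own z axis and vertical below 0.035 rad and linear speed of lid below 0.02 m/s and distance of dip_bowl from where it was at the start of the episode below 0.02 m and angle between dip_bowl's own z axis and vertical below 0.1 rad); the robot touches nothing.
It fails at once if the white bowl is shoved more than 30 mm or knocked over (distance of dip_bowl from where it was at the start of the episode above 0.03 m or angle between dip_bowl's own z axis and vertical above 0.5 rad).
It also fails if it takes over 61 s, if anything falls off the work surface, if the arm or the gripper's body presses on something with over 40 N, if the wrist force passes 120 N, or if a joint passes its speed limit or range.

ROBOT

A 6-joint arm with a two-finger parallel gripper is mounted at the origin on the work surface. World frame = base frame: x ahead of the robot, y to its left, z up, the work surface at z = 0. Lengths are in m, angles in rad, forces in N, time in s.
With the tool pointing down it reaches from about 0.375 to 0.9 m from the base axis. Payload 3.1 kg.
Tool frame: the origin (TCP) lies midway between the tips of the shut fingers; the grasp point (between the pads) lies 19 mm behind it; z points along the fingers, y is the line along which they close (so a half turn about z gives the same grasp; the last joint's range is limited). The gripper opens to 87 mm and grips with 3 to 60 N. Pads are 19 mm wide; open, the fingers measure 117 mm over their backs; the gripper's body (75 mm by 190 mm) begins 51 mm behind the grasp point.
Start: joints at [-1.387, 0.527, 1.433, -0, 1.181, -0.178], TCP at [0.221, -0.585, 0.223] pointing down, gripper open.
Joint ranges: [-3.08, 3.08], [-0.75, 2.2], [0.22, 2.44], [-1.43, 4.57], [0, 2.65], [-2.85, 2.85]. Speed limits (rad/s): [2.79, 2.79, 3.14, 3.14, 3.14, 3.14].

INTERFACE

Orientations are given as a unit quaternion [x, y, z, w].
In Python, from rig import robot gives the robot as it stands. The module is installed in compiled form; this text tells all that it offers.
- The arm moves only by the tool play_rows, never from a script. Its arguments are lists of equal length, an entry for each row: "gripper": the closure, from -1 (fully open) to 1 (shut); "delta_pos": the shift along the tool's x, y, z in cm, a list of three; "turn": the turn, a rotation vector about the tool's x, y, z in rad, a list of three. A call has 1 to 12 rows; each row is the pose to reach, as a shift and turn from the pose commanded when the call began, along the tool's axes at that moment; what a row does not reach only later rows make up. A row lasts 1/8 s, in which the tool goes at most 62.5 mm and 10.7 degrees, less where a joint would pass 70% of its speed; a pose out of reach is approached as far as the arm can. A call with a gripper value outside its range is refused whole. The fingers move at their own pace and stop on an object; "squeeze" is the grip in N (left out, the last holds). Time passes only in rows, so rows that repeat a pose let the fingers close. It gives the time, the measured TCP pose, the force, the opening and the grip force at its end, in the units of the state.
- robot.get_obs(): the state, without advancing time (a new reading comes with each control period).
- robot.camera(name): name is "scene" or "top" or "wrist"; returns a dict with "color" (480x640x3 uint8, red, green, blue), "vfov" (degrees; the focal length in pixels is half the picture's height over the tangent of half this angle, whatever the lens; pixels are square), "cx", "cy" (the principal point, pixels), "R" (3x3) and "t" (3): a world point X has camera coordinates R X + t. Camera axes: x right, y down, z forward; pixel columns grow to the right and rows downward; lengths in m; the calibration is good to about 2 mm. A picture is of the moment at which its call begins. There is no depth.
- robot.hand_in(): hands the job in; it is judged then, once.
The state is a dict: "time": time; "q": joint angles; "joint_velocities": joint speeds; "joint_torque": joint torques, N m; "position": TCP position; "tool_rot": TCP orientation; "ft_force": force on the tool from outside, world axes, zero at the start; "moment": the same for the moment, N m; "grip_width": finger opening in m; "grip_force": force on a finger pad.
Only numpy, scipy, OpenCV 4.12 (cv2) and the standard library are available. Lean on these libraries where they do the work, as an engineer would, in place of code of your own. Each camera call takes 0.05 s, during which the arm holds its last target. There are 200 camera calls.

## Working session

There is one attempt and no reset: what is moved stays moved. The work goes in short steps, Python scripts to look and compute and a tool call to move; the robot and the scene stay as the last step left them, time stands still between calls to the robot, and variables do not carry over. Pictures are saved under pics/ and viewed, at most 10 in all, crops included, and the job is handed in when it is done.

Besides the shell and the picture viewer there is one more tool, called after "Emit:" as a command line: name --argument value ..., lists and objects as JSON in quotes. play_rows: Moves the arm, as the interface text tells. Its arguments: {"type":"object","properties":{"gripper":{"type":"array","items":{"type":"number"}},"delta_pos":{"type":"array","items":{"type":"array","items":{"type":"number"}}},"turn":{"type":"array","items":{"type":"array","items":{"type":"number"}}},"squeeze":{"type":"number"}},"required":["gripper","delta_pos","turn"]}

```bash
mkdir -p pics
cat > h.py <<'E'
import numpy as np,cv2
from rig import robot
def cam(n):
    c=robot.camera(n); c['f']=240/np.tan(np.radians(c['vfov'])/2); return c
def save(c,fn): cv2.imwrite(fn,c['color'][:,:,::-1])
def ray(c,u,v):
    R=np.array(c['R']);t=np.array(c['t'])
    d=R.T@np.array([(u-c['cx'])/c['f'],(v-c['cy'])/c['f'],1]); return -R.T@t,d
def onz(c,u,v,z):
    o,d=ray(c,u,v); return o+d*(z-o[2])/d[2]
def proj(c,X):
    p=np.array(c['R'])@X+np.array(c['t']); return p[:2]/p[2]*c['f']+[c['cx'],c['cy']]
def tri(*obs):
    A=0;b=0
    for c,u,v in obs:
        o,d=ray(c,u,v);d=d/np.linalg.norm(d);P=np.eye(3)-np.outer(d,d);A=A+P;b=b+P@o
    return np.linalg.solve(A,b)
E
python3 - <<'E'
from h import *
import pickle
cs={n:cam(n) for n in("scene","top","wrist")}
pickle.dump(cs,open('c0.pkl','wb'))
for n,c in cs.items():
    save(c,f'pics/{n}0.png'); print(n,c['vfov'],c['cx'],c['cy'],-np.array(c['R']).T@np.array(c['t']))
print(robot.get_obs())
E
```

```text
scene 56.60491327302794 320.3876812934011 234.59405064584146 [0.90980834 0.12206137 0.62879871]
top 53.219083057549824 325.8901815334579 243.7513420668676 [0.39996074 0.10275051 0.83532036]
wrist 71.16753973991175 318.01973465634023 238.90578333707194 [ 0.28502487 -0.56001945  0.38265775]
{'time': 0.15, 'q': array([-1.38751101e+00,  5.28276705e-01,  1.43360936e+00,  1.23518661e-05,
        1.18138174e+00, -1.78501442e-01]), 'joint_velocities': array([ 0.00156154, -0.00306953, -0.00456708,  0.00012328,  0.00098889,
       -0.00241456]), 'joint_torque': array([ 8.15370313e-04, -4.40431809e+01, -1.76842421e+01,  6.33103098e-02,
        5.52572636e-02, -9.96058839e-05]), 'position': array([ 0.22114296, -0.58397281,  0.22178119]), 'tool_rot': array([ 9.83683437e-01,  1.79906073e-01,  3.70814287e-06, -8.37586330e-04]), 'ft_force': array([-0.18505126, -0.11097105,  0.62868993]), 'moment': array([0.0613179 , 0.03639662, 0.04418921]), 'grip_force': 0.0, 'grip_width': 0.08670342688751342}
```

View pics/top0.png

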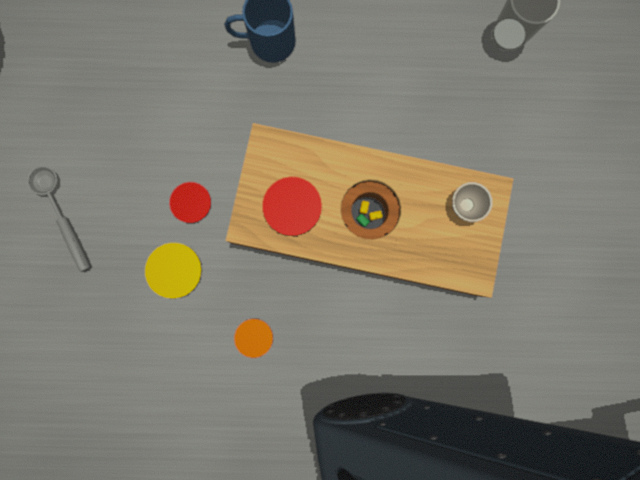

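View pics/scene0.png

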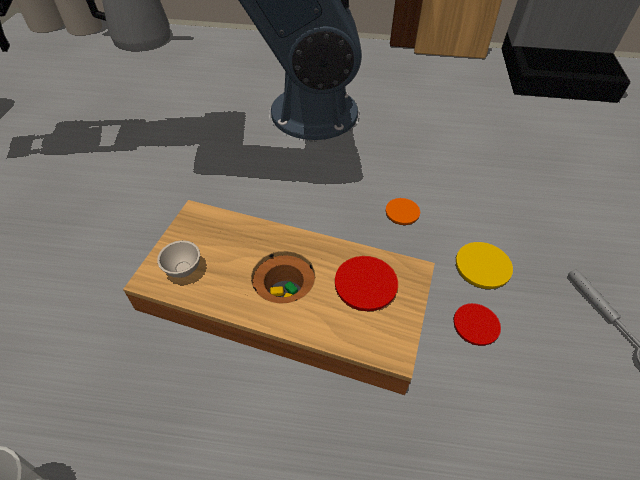

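Candidates (top image): large red disc on the deck (292,206), small red disc on the counter (190,202), yellow (173,270), orange (254,338). Orange and yellow are excluded, and the larger of the rest is the one on the deck (scene 366,283). The well is at top (370,209) / scene (284,278), and the bowl at top (472,203).

Run:
```python
from h import *
import pickle
cs=pickle.load(open('c0.pkl','rb'));T,S=cs['top'],cs['scene']
def ell(c,box,f):
    x0,y0,x1,y1=box;h=cv2.cvtColor(c['color'],cv2.COLOR_RGB2HSV).astype(int)[y0:y1,x0:x1]
    m=f(h).astype(np.uint8)
    n,l,s,_=cv2.connectedComponentsWithStats(m);k=1+s[1:,4].argmax()
    cn=cv2.findContours((l==k).astype(np.uint8),0,1)[0];cn=max(cn,key=len)
    cn=cv2.convexHull(cn); 
    p=cn[:,0]+[x0,y0]; return p.astype(float)
red=lambda h:((h[...,0]<8)|(h[...,0]>172))&(h[...,1]>180)&(h[...,2]>120)
def circ(c,p,z):
    w=np.array([onz(c,u,v,z)[:2] for u,v in p]);(x,y),r=cv2.minEnclosingCircle(w.astype(np.float32))
    A=np.c_[2*w,np.ones(len(w))];s=np.linalg.lstsq(A,(w**2).sum(1),rcond=None)[0]
    return s[:2],np.sqrt(s[2]+s[:2]@s[:2])
pt=ell(T,(255,165,330,245),red);ps=ell(S,(325,250,405,315),red)
et=cv2.fitEllipse(pt.astype(np.float32))[0];es=cv2.fitEllipse(ps.astype(np.float32))[0]
print('lid tri',tri((T,*et),(S,*es)),circ(T,pt,.072),circ(S,ps,.072))
dark=lambda h:(h[...,0]<14)&(h[...,2]<150)
for c,b in((T,(335,173,407,245)),(S,(245,245,322,310))):
    p=ell(c,b,lambda h:(h[...,2]<150)); print('well',cv2.fitEllipse(p.astype(np.float32)),circ(c,p,.06))
# deck corners by eye
ct=[(254,124),(513,178),(492,296),(228,241)];csn=[(434,263),(189,201),(126,290),(408,380)]
pt4=[onz(T,*u,.06) for u in ct];print('deck',np.round(pt4,4),np.mean(pt4,0))
print('tri c', tri((T,254,124),(S,408,380)),tri((T,513,178),(S,126,290)))
print('bowl',onz(T,472,203,.095),onz(S,180,259,.095),tri((T,472,203),(S,180,259)))
a=cv2.resize(T['color'][150:310,130:350],None,fx=3,fy=3,interpolation=2)
b=cv2.resize(T['color'][150:260,330:510],None,fx=3.6,fy=3.6,interpolation=2)
cv2.imwrite('pics/crop.png',a[:,:,::-1])
```

```text
lid tri [0.52240311 0.1507266  0.06949953] (array([0.52224363, 0.15059201]), np.float64(0.04706743622122079)) (array([0.52196208, 0.15029985]), np.float64(0.04763779781647078))
well ((371.8524169921875, 205.41285705566406), (49.8513069152832, 61.58638000488281), 106.84114074707031) (array([0.52697342, 0.02001195]), np.float64(0.04596035012001465))
well ((282.77691650390625, 276.6673278808594), (51.72653579711914, 64.08568572998047), 84.25446319580078) (array([0.52133308, 0.02256742]), np.float64(0.049071802985516916))
deck [[ 0.6591  0.2171  0.06  ]
 [ 0.579  -0.2126  0.06  ]
 [ 0.3845 -0.1765  0.06  ]
 [ 0.464   0.2526  0.06  ]] [0.52165143 0.02015848 0.06      ]
tri c [0.66100474 0.2170714  0.05416386] [ 0.57843966 -0.20986825  0.05883027]
bowl [ 0.52955554 -0.13332857  0.095     ] [ 0.53652708 -0.12847255  0.095     ] [ 0.53063232 -0.13420006  0.08673384]
```

View pics/crop.png

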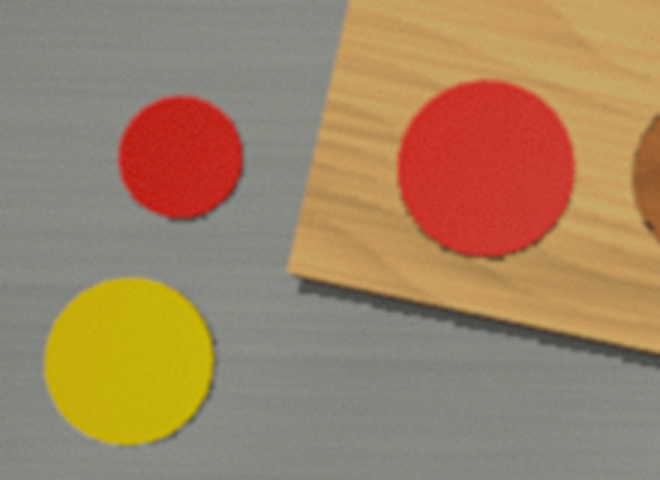

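The crop confirms it: the large red lid is on the deck, with the small red and yellow ones lying on the counter. Lid centre is about (0.522, 0.150) with its top at z≈0.07, and the well is at (0.522, 0.020), so the push runs along −y.

```bash
cat > go.py <<'E'
import sys
from h import *
from scipy.spatial.transform import Rotation as Ro
# args: x y z yaw(deg of tool x) -> delta in cm and turn from the measured pose
def go(x,y,z,yaw):
    o=robot.get_obs();R=Ro.from_quat(o['tool_rot'])
    Rt=Ro.from_euler('z',yaw,degrees=True)*Ro.from_quat([1,0,0,0])
    print(np.round(R.inv().apply(np.array([x,y,z])-o['position'])*100,2),np.round((R.inv()*Rt).as_rotvec(),3))
if __name__=='__main__':
    a=list(map(float,sys.argv[1:]))
    for i in range(0,len(a),4): go(*a[i:i+4])
E
python3 go.py .45 -.3 .2 90 .522 .225 .16 90
```

```text
[ 31.45 -18.46   2.22] [-1.000e-03 -1.000e-03 -1.209e+00]
[ 56.77 -65.     6.3 ] [-1.000e-03 -1.000e-03 -1.209e+00]
```

Emit:
play_rows --gripper '[-0.15,-0.15,-0.15,-0.15,-0.15,-0.15,-0.15,-0.15,-0.15,-0.15,-0.15,-0.15]' --delta_pos '[[4,-2.5,0],[8,-5,0],[13,-8,0],[18,-11,0],[23,-14,0],[28,-17,0],[31.5,-18.5,1],[35,-24,1],[38,-29,1],[40,-34,1],[43,-39,1],[45,-44,1]]' --turn '[[0,0,-0.15],[0,0,-0.3],[0,0,-0.45],[0,0,-0.6],[0,0,-0.75],[0,0,-0.9],[0,0,-1.05],[0,0,-1.209],[0,0,-1.209],[0,0,-1.209],[0,0,-1.209],[0,0,-1.209]]'

```text
time: 1.65
position: [0.4868, -0.0119, 0.2126]
tool_rot: [0.707, 0.707, 0.0, 0.0]
ft_force: [1.0, 0.2, 0.2]
grip_width: 0.0501
grip_force: 0.0
```

```bash
python3 go.py .522 .225 .15 90 .522 .225 .063 90
```

```text
[23.69  3.52  6.26] [0.001 0.    0.   ]
[23.69  3.51 14.96] [0.001 0.    0.   ]
```

Emit:
play_rows --gripper '[-0.15,-0.15,-0.15,-0.15,-0.15,-0.15,-0.15,-0.15,-0.15,-0.15,-0.15]' --delta_pos '[[5,1,1],[10,2,2],[15,3,4],[20,3.5,6],[23.2,3.5,8],[23.2,3.5,10],[23.2,3.5,12],[23.2,3.5,13.5],[23.2,3.5,14.5],[23.2,3.5,14.8],[23.2,3.5,14.8]]' --turn '[[0,0,0],[0,0,0],[0,0,0],[0,0,0],[0,0,0],[0,0,0],[0,0,0],[0,0,0],[0,0,0],[0,0,0],[0,0,0]]'

```text
time: 3.02
position: [0.5217, 0.2182, 0.0648]
tool_rot: [0.707, 0.707, 0.0, 0.0]
ft_force: [-0.9, 0.1, 0.5]
grip_width: 0.0499
grip_force: 0.0
```

```bash
python3 go.py .522 .11 .064 90
python3 - <<'E'
from h import *
c=cam('scene'); cv2.imwrite('pics/a.png',c['color'][200:400,250:500,::-1].repeat(2,0).repeat(2,1))
E
```

```text
[-10.82   0.04   0.08] [ 0. -0. -0.]
```

View pics/a.png

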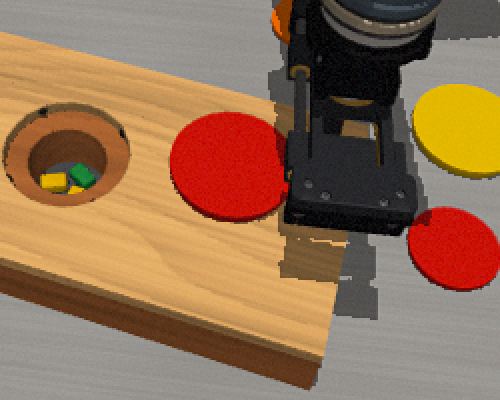

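The picture shows the lid (crop 230,165) untouched and the gripper just outboard of it. Next is the push along −y (tool −x), lowered by 1 mm.

Emit:
play_rows --gripper '[-0.15,-0.15,-0.15,-0.15,-0.15,-0.15,-0.15,-0.15,-0.15,-0.15,-0.15,-0.15]' --delta_pos '[[-0.8,0,0.15],[-1.6,0,0.15],[-2.5,0,0.15],[-3.5,0,0.15],[-4.5,0,0.15],[-5.5,0,0.15],[-6.5,0,0.15],[-7.5,0,0.15],[-8.5,0,0.15],[-9.5,0,0.15],[-10.5,0,0.15],[-10.8,0,0.15]]' --turn '[[0,0,0],[0,0,0],[0,0,0],[0,0,0],[0,0,0],[0,0,0],[0,0,0],[0,0,0],[0,0,0],[0,0,0],[0,0,0],[0,0,0]]'

```text
time: 4.58
position: [0.5214, 0.1095, 0.063]
tool_rot: [0.707, 0.707, -0.0, -0.0]
ft_force: [-0.9, 0.6, 0.9]
grip_width: 0.0502
grip_force: 0.8
```

```bash
python3 go.py .522 .071 .064 90
python3 - <<'E'
from h import *
for n in('scene','top'):
    c=cam(n); b=(170,370,180,430) if n=='scene' else (130,290,240,500)
    globals()[n]=cv2.resize(c['color'][b[0]:b[1],b[2]:b[3],::-1],(390,312))
cv2.imwrite('pics/b.png',np.hstack([scene,top]))
E
```

```text
[-3.85  0.07 -0.1 ] [-0.     0.    -0.001]
```

View pics/b.png

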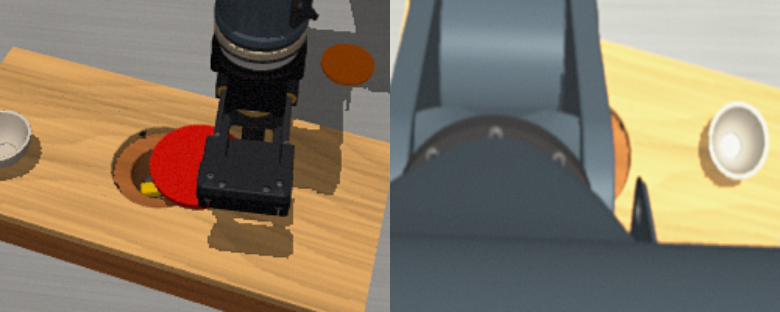

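The lid (crop 185,165) is moving centrally over the mouth and the bowl hasn't been touched. I'll continue slowly.

Emit:
play_rows --gripper '[-0.15,-0.15,-0.15,-0.15,-0.15,-0.15,-0.15,-0.15,-0.15]' --delta_pos '[[-0.6,0,0],[-1.2,0,0],[-1.8,0,0],[-2.3,0,0],[-2.8,0,0],[-3.2,0,0],[-3.5,0,0],[-3.8,0,0],[-3.8,0,0]]' --turn '[[0,0,0],[0,0,0],[0,0,0],[0,0,0],[0,0,0],[0,0,0],[0,0,0],[0,0,0],[0,0,0]]'

```text
time: 5.8
position: [0.5212, 0.0723, 0.063]
tool_rot: [0.707, 0.707, -0.0, -0.0]
ft_force: [0.4, 1.5, -0.7]
grip_width: 0.0499
grip_force: 0.6
```

```bash
python3 go.py .522 .071 .064 90
python3 - <<'E'
from h import *
c=cam('scene');save(c,'pics/c_full.png');cv2.imwrite('pics/c.png',cv2.resize(c['color'][210:340,220:380,::-1],None,fx=4,fy=4,interpolation=2))
E
```

```text
[-0.13  0.08 -0.1 ] [-0. -0. -0.]
```

View pics/c.png

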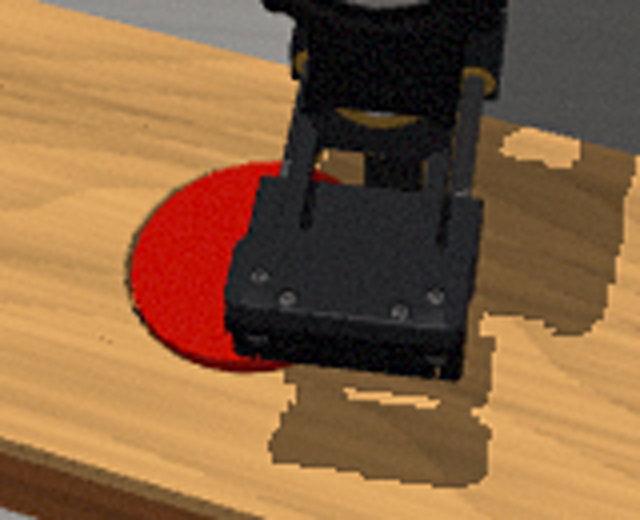

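The leading edge is in the mouth, with a thin gap at crop (135,260). I'll nudge 2 mm more, then back off, lift and move aside to look.

Emit:
play_rows --gripper '[-0.15,-0.15,-0.15,-0.15]' --delta_pos '[[-0.1,0,0],[-0.2,0,0],[-0.25,0,0],[-0.25,0,0]]' --turn '[[0,0,0],[0,0,0],[0,0,0],[0,0,0]]'

```text
time: 6.35
position: [0.5214, 0.0702, 0.0631]
tool_rot: [0.707, 0.707, 0.0, -0.0]
ft_force: [-0.8, 5.2, 1.0]
grip_width: 0.0503
grip_force: 2.2
```

Emit:
play_rows --gripper '[-0.15,-0.15,-0.15,-0.15,-0.15,-0.15,-0.15,-0.15]' --delta_pos '[[1,0,0],[2,0,-1],[4,0,-4],[8,0,-8],[12,0,-10],[14,0,-10],[14,0,-10],[14,0,-10]]' --turn '[[0,0,0],[0,0,0],[0,0,0],[0,0,0],[0,0,0],[0,0,0],[0,0,0],[0,0,0]]'

```text
time: 7.35
position: [0.5204, 0.2087, 0.1617]
tool_rot: [0.707, 0.707, -0.002, -0.001]
ft_force: [0.6, -1.1, 0.2]
grip_width: 0.0502
grip_force: 0.0
```

```bash
python3 - <<'E'
from h import *
c=cam('scene');cv2.imwrite('pics/d.png',cv2.resize(c['color'][210:340,220:380,::-1],None,fx=4,fy=4,interpolation=2))
E
python3 go.py .5217 .0205 .1 90
```

```text
[-18.79   0.15   6.2 ] [-0.003  0.001 -0.001]
```

View pics/d.png

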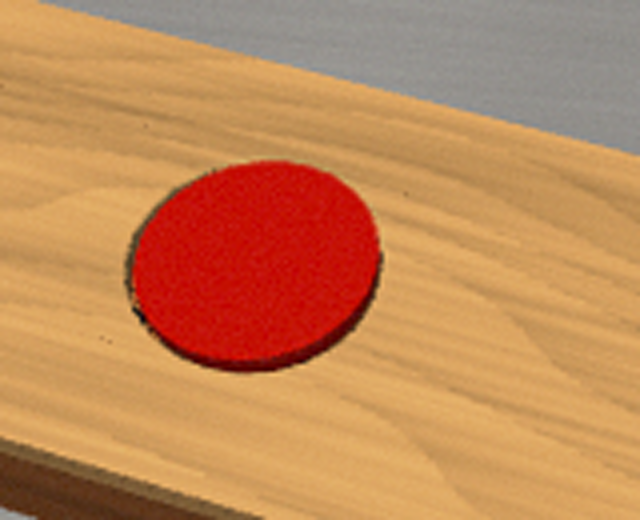

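The lid (crop 255,260) is in the mouth and askew, with its +y trailing side proud. I'll press with both fingers spread along y, lowering onto the centre.

Emit:
play_rows --gripper '[-0.15,-0.15,-0.15,-0.15,-0.15,-0.15,-0.15,-0.15,-0.15,-0.15,-0.15,-0.15]' --delta_pos '[[-3,0,0],[-6,0,0],[-9,0,0],[-12,0,0],[-15,0,0],[-17,0,0],[-18.8,0.1,0],[-18.8,0.1,1],[-18.8,0.1,3],[-18.8,0.1,5],[-18.8,0.1,6.2],[-18.8,0.1,6.2]]' --turn '[[0,0,0.18],[0,0,0.36],[0,0,0.54],[0,0,0.72],[0,0,0.9],[0,0,1.08],[0,0,1.26],[0,0,1.44],[0,0,1.571],[0,0,1.571],[0,0,1.571],[0,0,1.571]]'

```text
time: 8.9
position: [0.5214, 0.0212, 0.0999]
tool_rot: [1.0, -0.001, -0.001, -0.0]
ft_force: [-0.4, 0.1, -0.1]
grip_width: 0.0501
grip_force: 0.0
```

```bash
python3 go.py .5217 .0205 .06 0
```

```text
[0.04 0.07 3.99] [-0.     0.003 -0.001]
```

Emit:
play_rows --gripper '[-0.15,-0.15,-0.15,-0.15,-0.15,-0.15,-0.15,-0.15,-0.15,-0.15,-0.15,-0.15]' --delta_pos '[[0,0,1],[0,0,2],[0,0,2.6],[0,0,2.9],[0,0,3.1],[0,0,3.3],[0,0,3.5],[0,0,3.7],[0,0,3.85],[0,0,4],[0,0,4.1],[0,0,4.1]]' --turn '[[0,0,0],[0,0,0],[0,0,0],[0,0,0],[0,0,0],[0,0,0],[0,0,0],[0,0,0],[0,0,0],[0,0,0],[0,0,0],[0,0,0]]'

```text
time: 10.4
position: [0.5228, 0.0216, 0.0604]
tool_rot: [1.0, -0.0, 0.0, 0.0]
ft_force: [-0.7, 0.4, 6.7]
grip_width: 0.0499
grip_force: 3.2
```

Emit:
play_rows --gripper '[-0.15,-0.15,-0.15,-0.15,-0.15]' --delta_pos '[[0,0,0.05],[0,0,0.1],[0,0,0.15],[0,0,0.2],[0,0,0.2]]' --turn '[[0,0,0],[0,0,0],[0,0,0],[0,0,0],[0,0,0]]'

```text
time: 11.02
position: [0.5228, 0.0216, 0.0603]
tool_rot: [1.0, 0.0, 0.001, 0.0]
ft_force: [-3.0, -0.0, 21.1]
grip_width: 0.05
grip_force: 10.7
```

Bottomed along y at 21 N. I'll lift, turn to spread along x, and press again.

Emit:
play_rows --gripper '[-0.15,-0.15,-0.15,-0.15,-0.15,-0.15,-0.15,-0.15,-0.15,-0.15,-0.15,-0.15]' --delta_pos '[[0,0,-1],[0,0,-2],[0,0,-2],[0,0,-2],[0,0,-2],[0,0,-2],[0,0,-2],[0,0,-2],[0,0,-2],[0,0,-2],[0,0,-1.2],[0,0,-0.6]]' --turn '[[0,0,0],[0,0,-0.1],[0,0,-0.28],[0,0,-0.46],[0,0,-0.64],[0,0,-0.82],[0,0,-1.0],[0,0,-1.18],[0,0,-1.36],[0,0,-1.54],[0,0,-1.571],[0,0,-1.571]]'

```text
time: 12.52
position: [0.5219, 0.0219, 0.0631]
tool_rot: [0.708, 0.706, -0.0, -0.0]
ft_force: [-0.4, -0.4, -0.1]
grip_width: 0.0499
grip_force: 0.0
```

Emit:
play_rows --gripper '[-0.15,-0.15,-0.15,-0.15,-0.15,-0.15,-0.15,-0.15]' --delta_pos '[[0,0,0.2],[0,0,0.35],[0,0,0.45],[0,0,0.5],[0,0,0.55],[0,0,0.6],[0,0,0.63],[0,0,0.63]]' --turn '[[0,0,0],[0,0,0],[0,0,0],[0,0,0],[0,0,0],[0,0,0],[0,0,0],[0,0,0]]'

```text
time: 13.52
position: [0.5222, 0.0218, 0.0603]
tool_rot: [0.707, 0.707, 0.0, 0.0]
ft_force: [-3.8, -0.1, 19.7]
grip_width: 0.0497
grip_force: 10.0
```

Same height (0.0603) at 20 N in both directions, which fits a lid that is home and level. I'll retract upward and check.

Emit:
play_rows --gripper '[-0.15,-0.15,-0.15,-0.15,-0.15,-0.15,-0.15,-0.15]' --delta_pos '[[0,0,-1],[0,0,-4],[0,0,-8],[6,0,-10],[12,0,-10],[18,0,-10],[20,0,-10],[20,0,-10]]' --turn '[[0,0,0],[0,0,0],[0,0,0],[0,0,0],[0,0,0],[0,0,0],[0,0,0],[0,0,0]]'

```text
time: 14.52
position: [0.5221, 0.2226, 0.1576]
tool_rot: [0.706, 0.708, -0.0, 0.0]
ft_force: [-0.8, -0.6, 0.2]
grip_width: 0.0499
grip_force: 0.0
```

Run:
```python
from h import *
c=cam('scene');cv2.imwrite('pics/e.png',cv2.resize(c['color'][210:340,130:380,::-1],None,fx=3.2,fy=3.2,interpolation=2))
```

```text
(no output)
```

View pics/e.png

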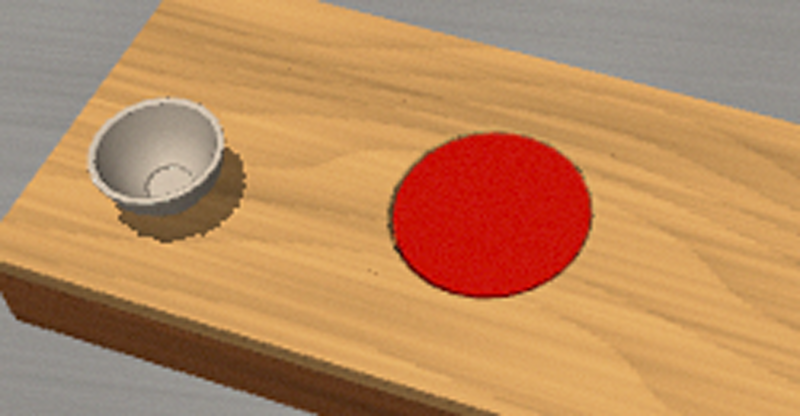

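The lid (crop 490,215) looks flush and the bowl (160,155) is unmoved. There is a faint dark edge at lower left (410,265), towards +x/−y, so I'll press once more along that diagonal, where the pads are.

Emit:
play_rows --gripper '[-0.15,-0.15,-0.15,-0.15,-0.15,-0.15,-0.15,-0.15,-0.15,-0.15,-0.15,-0.15]' --delta_pos '[[-4,0,0],[-8,0,0],[-12,0,0],[-16,0,0],[-19,0,0],[-20.1,0,2],[-20.1,0,5],[-20.1,0,8],[-20.1,0,9],[-20.1,0,9.4],[-20.1,0,9.7],[-20.1,0,9.8]]' --turn '[[0,0,0.15],[0,0,0.3],[0,0,0.45],[0,0,0.6],[0,0,0.785],[0,0,0.785],[0,0,0.785],[0,0,0.785],[0,0,0.785],[0,0,0.785],[0,0,0.785],[0,0,0.785]]'

```text
time: 16.08
position: [0.5229, 0.0207, 0.0604]
tool_rot: [0.924, 0.383, 0.001, 0.0]
ft_force: [-0.9, -1.2, 5.0]
grip_width: 0.05
grip_force: 3.3
```

Emit:
play_rows --gripper '[-0.15,-0.15,-0.15,-0.15,-0.15]' --delta_pos '[[0,0,0.1],[0,0,0.2],[0,0,0.3],[0,0,0.35],[0,0,0.35]]' --turn '[[0,0,0],[0,0,0],[0,0,0],[0,0,0],[0,0,0]]'

```text
time: 16.7
position: [0.5229, 0.0207, 0.0603]
tool_rot: [0.924, 0.383, 0.001, 0.001]
ft_force: [-4.9, -1.0, 27.2]
grip_width: 0.0503
grip_force: 13.4
```

Same bottom height on the diagonal, so the lid is solid on the ledge. I'll retract and hand in.

Emit:
play_rows --gripper '[-0.15,-0.15,-0.15,-0.15,-0.15,-0.15,-0.15]' --delta_pos '[[0,0,-1],[0,0,-4],[0,0,-8],[0,0,-10],[0,0,-10],[0,0,-10],[0,0,-10]]' --turn '[[0,0,0],[0,0,0],[0,0,0],[0,0,0],[0,0,0],[0,0,0],[0,0,0]]'

```text
time: 17.58
position: [0.5215, 0.021, 0.1551]
tool_rot: [0.924, 0.383, -0.001, -0.001]
ft_force: [0.0, 0.0, -0.0]
grip_width: 0.0503
grip_force: 0.0
```

```bash
python3 -c "
from rig import robot
print(robot.hand_in())"
```

```text
the job is handed in; nothing more can be done
None
```

I pushed the red lid into the well and pressed it home; it bottomed at the same height in three directions (20–27 N), the bowl looked unmoved in the last picture, and I handed the job in at about 18 s (no verdict was returned).

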